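# Open the ratchet parcel clamp

## Task

The carton in the bench clamp is packed: open the clamp. With the fingertips press the ribbed release pad on top of the sliding jaw right down and, keeping it down, push the jaw along its bar away from the carton until it is fully back against the end stop; then take the hand away so that the pad springs up. Grasp or lift nothing, and leave the carton and everything else on the bench where it is.

Things in the scene. Friction and masses are not known exactly. Their poses are not given: they have to be found in the camera images.
- clamp: Fixed clamp, grey deck 200 x 420 x 12 mm; origin: centre of its underside, z up. +y runs along the bar in the opening direction, away from the carton (robot's left at yaw 0); +x away from the robot (yaw within 0.3 rad). Steel bar 20 mm wide at x = 65 mm, z 46 to 58 mm. Fence at the -y end: inner face y = -180 mm, 75 mm high. Carton stands between fence and jaw.
- jaw (a joint): Jaw slide, m: 0 tightest, grows to clamp +y, 0.150 fully open at the end stop. Aluminium plate 135 mm wide, 72 high, on a grey steel carriage 50 mm wide, 92 long. Friction 2.5 N plus 8 N per m/s. A ratchet, teeth 10 mm apart, blocks opening (after 10 mm play at most) unless the release pad is held down over 4 mm; towards the carton the jaw always slides, clicking.
- release (a joint): Travel of the release pad, m: 0 up, 0.009 pressed to its hard stop. It springs back: 2.4 N to start, 6 N fully down. At rest it reads 0, or up to 0.004 where the pawl rides on a tooth.
- release_top (a point): Centre of the top surface of the black ribbed release pad, a flat plate 40 mm (clamp x) by 56 mm (clamp y, along the bar), 78 mm above the bench when up. Rides on the jaw; moves with it and with the press. z up, axes parallel to the clamp's. Nothing stands above the pad; jaw plate and carriage on its -y side are lower than the pad when up.
- push_face (a point): On the upright push plate of the carriage, at the pad's +y end: its face that looks to clamp -y, 34 mm to +y of the pad's centre. 50 mm wide, 14 mm thick, rises to 108 mm above the bench (30 mm above the pad when up); the point is at 93 mm. A fingertip on the pad that moves to +y meets this face and pushes the jaw along.
- end_stop (a point): On the inner face (y = 190 mm in the clamp) of the dark end stop, on the bar's line, 62 mm above the bench; the stop is 68 mm high. The carriage's +y end (back of the push plate, 48 mm to +y of the pad's centre) rests against it when fully open.
- carton: Closed cardboard carton 110 x 120 x 85 mm (x, y, z), 0.4 kg, loose, standing on the clamp's deck between fence and jaw; origin at the centre of its underside. To stay where it is.
- label_roll: White paper roll, 60 mm diameter, 45 mm high, standing on the clamp's deck near the +y end, beyond the jaw plate's sweep; origin at the centre of its underside. To stay.
- marker: Marker pen 131 mm long, 14 mm thick, lying on the bench along the clamp's far (+x) edge; origin under its middle. To stay.
- small_box: Small cardboard box 90 x 70 x 60 mm on the bench; origin at the centre of its underside. To stay.
- mug: White mug, 80 mm diameter, 90 mm high, on the bench; origin at the centre of its underside. To stay.
- tape_roll: Roll of brown tape, 96 mm diameter, 48 mm high, lying flat on the bench; origin at the centre of its underside. To stay.

How it is judged (in metres and radians):
On the way, in this order (a step that is already met when the one before it is completed fails the run):
1. the release pad is pressed down (over 4.5 mm) before the jaw is opened (value of joint release above 0.0045 m and value of joint jaw below 0.11 m), for 0.1 s.
2. the jaw has been pushed back to the end stop (value of joint jaw above 0.144 m), for 0.1 s.
At the end, for the whole second after the job is handed in: the jaw is against the end stop (within 6 mm), the release pad has sprung back up (less than 5 mm down), the jaw is at rest, and the carton stands upright within 15 mm of where it was (value of joint jaw above 0.144 m and value of joint release below 0.005 m and velocity of joint jaw below 0.01 m/s and distance of carton from where it was at the start of the episode below 0.015 m and angle between carton's own z axis and vertical below 0.1 rad and linear speed of carton below 0.02 m/s); the robot touches nothing.
It fails at once if the carton is lifted, tipped or moved by more than 20 mm (distance of carton from where it was at the start of the episode above 0.02 m or height (world z) of carton above 0.022 m or angle between carton's own z axis and vertical above 0.2 rad).
It fails at once if another loose thing on the bench is lifted or moved by more than 25 mm (distance of any of label_roll, marker, small_box, mug, tape_roll from where it was at the start of the episode above 0.025 m).
It also fails if it takes over 29 s, if anything falls off the work surface, if the arm or the gripper's body presses on something with over 40 N, if the wrist force passes 120 N, or if a joint passes its speed limit or range.

## Robot

A 6-joint arm with a two-finger parallel gripper is mounted at the origin on the work surface. World frame = base frame: x ahead of the robot, y to its left, z up, the work surface at z = 0. Lengths are in mm, angles in degrees, forces in N, time in s.
With the tool pointing down it reaches from about 425 to 925 mm from the base axis. Payload 12.5 kg.
Tool frame: the origin (TCP) lies midway between the tips of the shut fingers; the grasp point (between the pads) lies tcp_to_grasp behind it (tcp_to_grasp is the distance from the TCP to the grasp point, in mm); z points along the fingers, x is the direction in which the jaws open and shut, and the axes are right-handed (so a half turn about z gives the same grasp; the last joint's range is limited). The gripper opens to 85 mm and grips with 20 to 120 N. Pads are 22 mm wide; open, the fingers measure 114 mm over their backs; the gripper's body (76 mm by 85 mm) begins 54 mm behind the grasp point. The pads swing forward as they close: fully open they stand 13 mm farther back than shut.
Start: joints at [-72.514, 28.126, 89.318, -0, 62.55, -6.05], TCP at [249.613, -573.008, 231.327] pointing down, gripper open.
Joint ranges: [-177.58, 177.58], [-47.91, 125.51], [2.72, 160], [-65.01, 245.01], [3.68, 167.84], [-153.87, 153.87]. Speed limits (degrees/s): [127.2, 127.2, 159.86, 180, 180, 180].

## Interface

Orientations are given as a 3x3 rotation matrix whose columns are the frame's x, y, z axes.
In Python, from bench import * gives the robot as it stands. The module is installed in compiled form; this text tells all that it offers.
- The arm moves only by the tool servo_tool, never from a script. Its argument "increments" is a list of rows, each a list of 3 entries, a list of its own where there are three numbers: the shift along the tool's x, y, z in units of 40 mm (1.0 is 40 mm), then the turn, a rotation vector about the tool's x, y, z in degrees, then the finger opening in mm, from 0 to 85.4. A call has 1 to 10 rows; each row is the pose to reach, as a shift and turn from the pose commanded when the call began, along the tool's axes at that moment; what a row does not reach only later rows make up. A row lasts 1/12 s, in which the tool goes at most 41.7 mm and 7.16 degrees, less where a joint would pass 70% of its speed; a pose out of reach is approached as far as the arm can. A call with a gripper value outside its range is refused whole. The fingers move at their own pace and stop on an object; "squeeze" is the grip in N (left out, the last holds). Time passes only in rows, so rows that repeat a pose let the fingers close. It gives the time, the measured TCP pose, the force and the opening at its end, in the units of the state.
- state(): the state, without advancing time (a new reading comes with each control period).
- read_camera(name): name is "scene" or "top"; returns (picture, depth): 400x640x3 uint8, red, green, blue; 400x640 float32, mm along the optical axis (not along the pixel's ray), 0 where there is no reading.
- camera_params(name): a dict with "intrinsics" (3x3 intrinsics, pixels), "dist_coeffs" ([k1, k2, p1, p2, k3] as OpenCV has them; the pictures are not rectified), "R" (3x3) and "t" (3): a world point X has camera coordinates R X + t. Camera axes: x right, y down, z forward; pixel columns grow to the right and rows downward; lengths in mm; the calibration is good to about 2 mm. A picture is of the moment at which its call begins. camera_params takes no time and is no camera call.
- finish_job(): hands the job in, once; it reports no verdict.
The state is a dict: "time_s": time; "q": joint angles; "joint_vel": joint speeds; "tau": joint torques, N m; "eef_pos": TCP position; "ee_rot": TCP orientation; "contact_force": force on the tool from outside, world axes, zero at the start; "wrist_torque": the same for the moment, N m; "width": opening from 0.0 (shut) to 1.0 (fully open).
Only numpy, scipy, OpenCV 4.12 (cv2) and the standard library are available. Lean on these libraries where they do the work, as an engineer would, in place of code of your own. Each camera call takes 0.05 s, during which the arm holds its last target.

## Working session

There is one attempt and no reset: what is moved stays moved. The work goes in short steps, Python scripts to look and compute and a tool call to move; the robot and the scene stay as the last step left them, time stands still between calls to the robot, and variables do not carry over. Pictures are saved under pics/ and viewed, and the job is handed in when it is done.

Besides the shell and the picture viewer there is one more tool, called after ">>>" as name([rows], argument=value, ...), one row to a line, values as JSON. servo_tool: Moves the arm, as the interface text tells. Its arguments: {"type":"object","properties":{"increments":{"type":"array"},"squeeze":{"type":"number"}},"required":["increments"]}

```bash
mkdir -p pics
python3 - <<'E'
from bench import *
import cv2,numpy as np
for n in("scene","top"):
    p,d=read_camera(n); np.savez(n+".npz",p=p,d=d); cv2.imwrite(f"pics/{n}0.png",p[:,:,::-1])
    c=camera_params(n); print(n,{k:np.round(np.array(v),4).tolist() for k,v in c.items()}, d.min(),d.max())
s=state();print({k:np.round(v,3).tolist() for k,v in s.items()})
E
```

```text
scene {'intrinsics': [[364.7365, 0.0, 319.7043], [0.0, 364.7365, 200.5747], [0.0, 0.0, 1.0]], 'dist_coeffs': [0.0171, 0.0, 0.0, 0.0, 0.0], 'R': [[0.2353, 0.9719, 0.0069], [0.6305, -0.1473, -0.7621], [-0.7397, 0.1837, -0.6474]], 't': [-117.3426, -271.1088, 1502.841]} 0.0 3999.7986
top {'intrinsics': [[500.4007, 0.0, 323.7685], [0.0, 500.4007, 199.25], [0.0, 0.0, 1.0]], 'dist_coeffs': [-0.0811, 0.0, 0.0, 0.0, 0.0], 'R': [[0.0157, -0.9999, 0.0055], [-0.9955, -0.0161, -0.0934], [0.0934, -0.004, -0.9956]], 't': [-8.8339, 511.0881, 1866.6476]} 0.0 2818.3872
{'time_s': 0.1, 'q': [-72.514, 28.161, 89.346, 0.0, 62.551, -6.051], 'joint_vel': [0.009, 0.048, -0.033, 0.138, 0.043, -0.034], 'tau': [0.002, -61.945, -26.203, -0.0, 0.003, -0.0], 'eef_pos': [249.545, -572.806, 230.787], 'ee_rot': [[0.399, -0.917, -0.0], [-0.917, -0.399, 0.001], [-0.001, -0.0, -1.0]], 'contact_force': [0.122, 0.55, 0.136], 'wrist_torque': [-0.022, 0.001, -0.005], 'width': 1.006}
```

View pics/scene0.png

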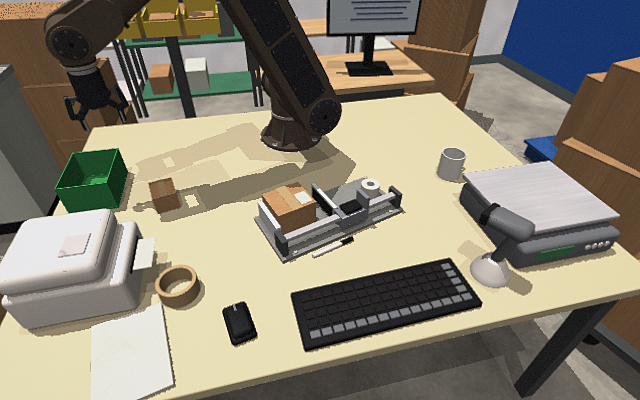

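View pics/top0.png

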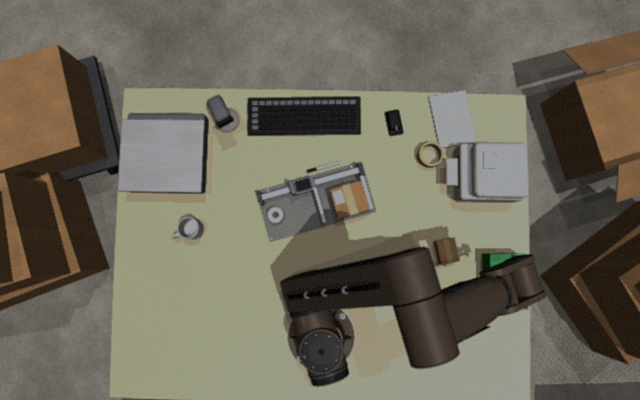

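The top view shows the clamp at about (315,200), with the pad near (302,185), the carton at (350,200) and the label roll at (275,214). I'll zoom in.

```bash
cat > h.py <<'E'
import numpy as np,cv2
from bench import camera_params
def ray(n,uv):
    c=camera_params(n);K=np.array(c["intrinsics"]);D=np.array(c["dist_coeffs"]);R=np.array(c["R"]);t=np.array(c["t"])
    u=cv2.undistortPoints(np.array(uv,float).reshape(-1,1,2),K,D).reshape(-1,2)
    return -R.T@t,(np.c_[u,np.ones(len(u))])@R
def plane(n,uv,z):
    o,d=ray(n,uv);return o+d*((z-o[2])/d[:,2])[:,None]
def proj(n,X):
    c=camera_params(n);R=np.array(c["R"])
    return cv2.projectPoints(np.array(X,float).reshape(-1,1,3),cv2.Rodrigues(R)[0],np.array(c["t"],float),np.array(c["intrinsics"]),np.array(c["dist_coeffs"]))[0].reshape(-1,2)
E
python3 - <<'E'
import cv2,numpy as np
a=np.load("top.npz")["p"][150:250,245:385,::-1];cv2.imwrite("pics/topz.png",cv2.resize(a,None,fx=5.5,fy=5.5,interpolation=cv2.INTER_CUBIC))
a=np.load("scene.npz")["p"][165:270,245:415,::-1];cv2.imwrite("pics/scenez.png",cv2.resize(a,None,fx=4.7,fy=4.7,interpolation=cv2.INTER_CUBIC))
E
```

```text
(no output)
```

View pics/topz.png

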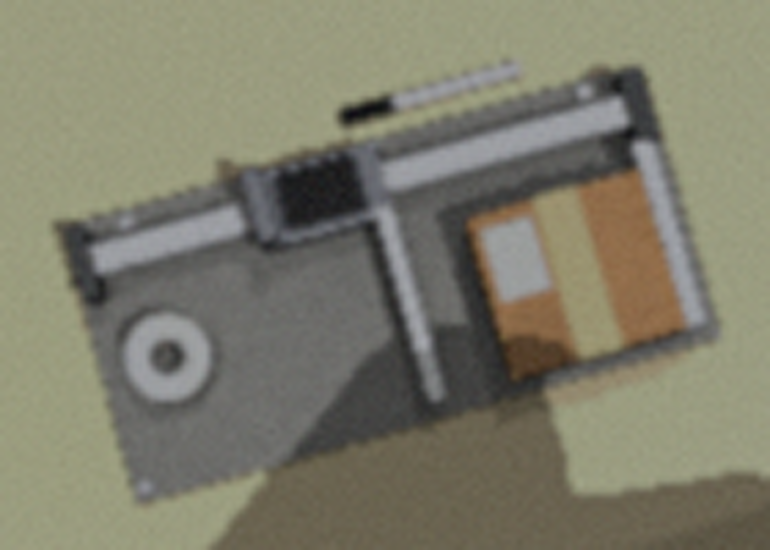

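View pics/scenez.png

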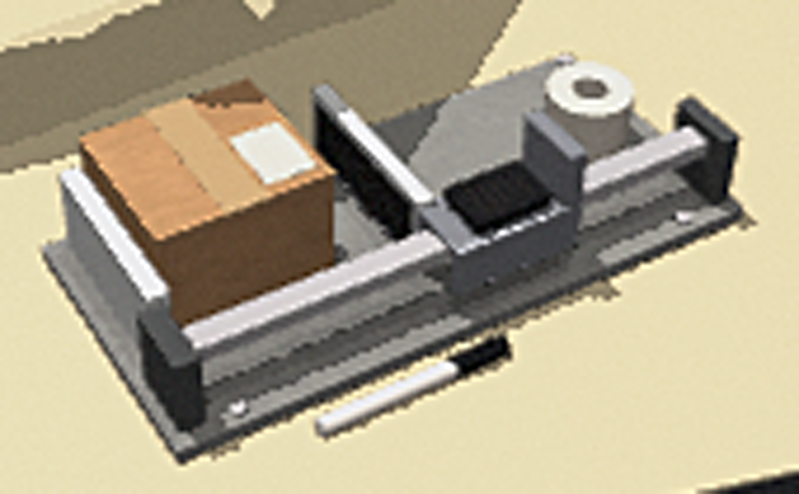

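Run:
```python
import cv2,numpy as np
from h import *
cs={}
for n,(x0,y0,x1,y1),z in(("top",(290,172,318,197),77),("scene",(330,195,370,220),77)):
    p=np.load(n+".npz")["p"];g=p.max(2)
    m=np.zeros_like(g);m[y0:y1,x0:x1]=(g[y0:y1,x0:x1]<48)*255
    k,l,s,c=cv2.connectedComponentsWithStats(m,connectivity=4);i=1+np.argmax(s[1:,4]);
    print(n,s[1:].tolist(),c[i]);
    ys,xs=np.where(l==i);r=cv2.minAreaRect(np.c_[xs,ys].astype(np.float32));print(r)
    print("ctr",plane(n,[c[i],r[0]],z)); b=plane(n,cv2.boxPoints(r),z);print(b.round(1).tolist())
    cs[n]=c[i]
    ext=np.array([[xs[k],ys[k]] for k in(xs.argmin(),xs.argmax(),ys.argmin(),ys.argmax())]);print(ext.tolist(),plane(n,ext,z).round(1).tolist())
# zoomed picks
def tz(a):return np.array(a)/5.5+[245,150]
def sz(a):return np.array(a)/4.7+[245,165]
print("bar L,R axis z58 top",plane("top",tz([[90,257],[630,112]]),58))
print("deck corners top z12",plane("top",tz([[60,222],[140,500]]),12))
print("deck corners scene z12",plane("scene",sz([[740,207],[182,455],[45,250]]),12))
print("bar edge scene: near z58", plane("scene",sz([[445,250],[195,345]]),58))
print("pushplate top scene z108",plane("scene",sz([[528,115],[585,155]]),108))
print("pushplate top top z108",plane("top",tz([[245,175],[262,240],[265,168],[280,233]]),108))
print("stop inner top z68 top",plane("top",tz([[83,222],[103,300]]),68),"scene",plane("scene",sz([[678,100],[728,140]]),68))
print("jawplate",plane("top",tz([[378,205],[435,400]]),72))
print("carton",plane("top",tz([[470,220],[640,170],[510,378],[690,330]]),97).round(0).tolist())
```

```text
top [[296, 179, 15, 12, 128], [311, 191, 2, 2, 3], [293, 194, 2, 1, 2], [313, 194, 1, 1, 1]] [302.75      184.6328125]
((302.6499938964844, 184.4499969482422), (9.486831665039062, 13.597792625427246), 71.56504821777344)
ctr [[558.97571092  77.74393926  77.        ]
 [559.64762543  78.1255409   77.        ]]
[[567.9, 107.6, 77.0], [584.6, 60.4, 77.0], [551.4, 48.7, 77.0], [534.7, 95.8, 77.0]]
[[296, 182], [310, 185], [304, 179], [298, 190]] [[568.3, 102.8, 77.0], [558.0, 51.0, 77.0], [580.0, 73.6, 77.0], [538.8, 94.8, 77.0]]
scene [[340, 200, 23, 15, 213], [330, 207, 3, 9, 18], [335, 212, 1, 2, 2], [367, 217, 1, 1, 1]] [350.69953052 206.70892019]
((350.9000549316406, 206.30001831054688), (12.074767112731934, 20.124610900878906), 63.43495178222656)
ctr [[568.25720483  74.07314193  77.        ]
 [566.68602448  75.16516362  77.        ]]
[[555.3, 43.5, 77.0], [528.3, 106.7, 77.0], [578.1, 106.7, 77.0], [602.7, 45.6, 77.0]]
[[340, 205], [362, 206], [352, 200], [346, 214]] [[554.1, 46.2, 77.0], [572.7, 106.7, 77.0], [540.6, 86.7, 77.0], [594.9, 52.0, 77.0]]
bar L,R axis z58 top [[ 513.6232
[... 453 characters left out ...]
     ]]
pushplate top scene z108 [[533.53119373 103.01227707 108.        ]
 [577.95715223 124.33812315 108.        ]]
pushplate top top z108 [[564.6681276  124.56881366 108.        ]
 [521.82264464 112.43785173 108.        ]
 [569.52473929 111.49779069 108.        ]
 [526.63732535 100.70876276 108.        ]]
stop inner top z68 top [[536.21957559 235.47144447  68.        ]
 [483.83073139 220.5827604   68.        ]] scene [[493.79785089 223.15416871  68.        ]
 [540.20582292 238.78838479  68.        ]]
jawplate [[550.43577606  37.24493074  72.        ]
 [420.23293387  -3.03437941  72.        ]]
carton [[538.0, -24.0, 97.0], [574.0, -136.0, 97.0], [434.0, -52.0, 97.0], [468.0, -170.0, 97.0]]
```

>>> servo_tool([
  [[-0.2,-0.25,0],[0,0,-2],0],
  [[-0.6,-0.7,0],[0,0,-5],0],
  [[-1.1,-1.3,0],[0,0,-9],0],
  [[-1.7,-1.95,0],[0,0,-13],0],
  [[-2.3,-2.65,0],[0,0,-17],0],
  [[-2.9,-3.35,0],[0,0,-21],0],
  [[-3.5,-4.05,0],[0,0,-25],0],
  [[-4.1,-4.75,0],[0,0,-29],0],
  [[-4.7,-5.45,0],[0,0,-33],0],
  [[-5.3,-6.15,0],[0,0,-37],0],
])

```text
time_s: 0.93
eef_pos: [390.7, -277.9, 231.3]
ee_rot: [[0.873, -0.487, 0.0], [-0.487, -0.873, 0.0], [-0.0, -0.0, -1.0]]
contact_force: [0.6, -0.1, -0.1]
width: -0.001
```

>>> servo_tool([
  [[-0.06,-0.9,0],[0,0,-4],0],
  [[-0.12,-1.8,0],[0,0,-8.5],0],
  [[-0.17,-2.7,0],[0,0,-13],0],
  [[-0.23,-3.6,0],[0,0,-17.5],0],
  [[-0.29,-4.5,0.2],[0,0,-22],0],
  [[-0.35,-5.4,0.4],[0,0,-26.5],0],
  [[-0.4,-6.3,0.6],[0,0,-31],0],
  [[-0.46,-7.2,0.8],[0,0,-35.5],0],
  [[-0.5,-8.0,1.0],[0,0,-39],0],
  [[-0.54,-8.5,1.2],[0,0,-42],0],
])

```text
time_s: 1.77
eef_pos: [539.2, 29.5, 182.8]
ee_rot: [[0.975, 0.224, 0.0], [0.224, -0.975, 0.0], [0.0, -0.0, -1.0]]
contact_force: [-0.4, -0.5, -0.4]
width: -0.001
```

>>> servo_tool([
  [[0.3,-0.5,0.3],[0,0,-2],0],
  [[0.6,-0.9,0.8],[0,0,-4],0],
  [[0.8,-1.1,1.3],[0,0,-4],0],
  [[0.8,-1.1,1.6],[0,0,-4],0],
  [[0.8,-1.1,1.6],[0,0,-4],0],
  [[0.8,-1.1,1.6],[0,0,-4],0],
])

```text
time_s: 2.27
eef_pos: [559.9, 76.5, 119.0]
ee_rot: [[0.958, 0.286, -0.002], [0.286, -0.958, -0.0], [-0.002, -0.0, -1.0]]
contact_force: [0.2, -0.5, -0.2]
width: 0.001
```

Run:
```python
from bench import *
import cv2,numpy as np
a,d=read_camera("scene");cv2.imwrite("pics/s1.png",cv2.resize(a[120:270,245:445,::-1],None,fx=4,fy=4,interpolation=cv2.INTER_CUBIC))
a,d=read_camera("top");cv2.imwrite("pics/t1.png",cv2.resize(a[150:250,245:385,::-1],None,fx=5.5,fy=5.5,interpolation=cv2.INTER_CUBIC))
print(state()["eef_pos"])
```

```text
[560.65094197  76.07595931 120.20175139]
```

View pics/s1.png

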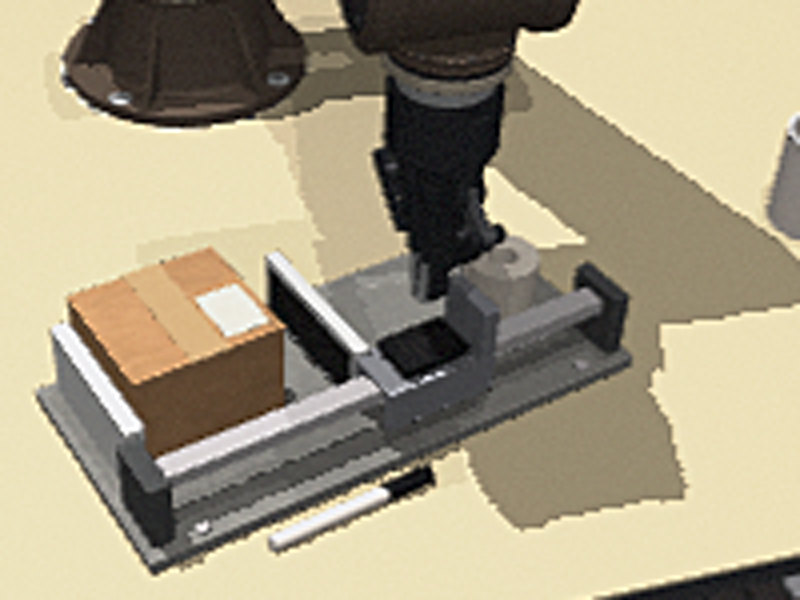

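View pics/t1.png

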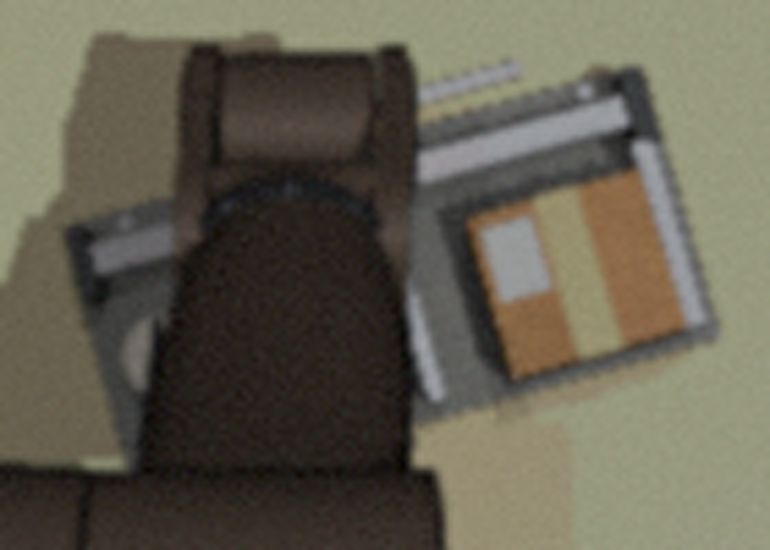

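The scene zoom shows the fingertips at about (428,298), above and behind the pad, whose centre is near (423,346). The arm hides the pad in the top view. I'll check the projection of the TCP.

Run:
```python
from h import *
o=proj("scene",[[560.5,76.3,120],[560.5,76.3,78],[564,78,78],[559,78,77]]);print((o-[245,120])*4)
```

```text
[[426.32891226 293.25482735]
 [422.62914894 338.40992038]
 [426.34093266 341.16507297]
 [424.17576322 337.77740541]]
```

>>> servo_tool([
  [[0.05,0,0.3],[0,0,0],0],
  [[0.1,0,0.6],[0,0,0],0],
  [[0.1,0,0.8],[0,0,0],0],
  [[0.1,0,0.95],[0,0,0],0],
  [[0.1,0,1.0],[0,0,0],0],
  [[0.1,0,1.05],[0,0,0],0],
  [[0.1,0,1.1],[0,0,0],0],
  [[0.1,0,1.15],[0,0,0],0],
  [[0.1,0,1.15],[0,0,0],0],
])

```text
time_s: 3.12
eef_pos: [564.3, 77.2, 73.3]
ee_rot: [[0.959, 0.285, -0.0], [0.285, -0.959, -0.0], [-0.0, 0.0, -1.0]]
contact_force: [-2.3, -1.2, 3.8]
width: -0.003
```

>>> servo_tool([
  [[0,0,0.03],[0,0,0],0],
  [[0,0,0.06],[0,0,0],0],
  [[0,0,0.09],[0,0,0],0],
  [[0,0,0.12],[0,0,0],0],
  [[0,0,0.15],[0,0,0],0],
  [[0,0,0.15],[0,0,0],0],
])

```text
time_s: 3.62
eef_pos: [564.7, 77.3, 68.5]
ee_rot: [[0.959, 0.285, 0.001], [0.285, -0.959, -0.0], [0.001, 0.0, -1.0]]
contact_force: [-6.8, -1.2, 19.0]
width: 0.002
```

>>> servo_tool([
  [[0,-0.1,0],[0,0,0],0],
  [[0,-0.2,0],[0,0,0],0],
  [[0,-0.3,0],[0,0,0],0],
  [[0,-0.4,0],[0,0,0],0],
  [[0,-0.5,0],[0,0,0],0],
  [[0,-0.6,0],[0,0,0],0],
  [[0,-0.7,0],[0,0,0],0],
  [[0,-0.8,0],[0,0,0],0],
  [[0,-0.9,0],[0,0,0],0],
  [[0,-1.0,0],[0,0,0],0],
])

```text
time_s: 4.45
eef_pos: [553.2, 115.4, 68.5]
ee_rot: [[0.959, 0.285, 0.001], [0.285, -0.959, -0.0], [0.001, 0.001, -1.0]]
contact_force: [-6.1, -5.2, 17.9]
width: 0.001
```

>>> servo_tool([
  [[0,-0.1,0],[0,0,0],0],
  [[0,-0.2,0],[0,0,0],0],
  [[0,-0.3,0],[0,0,0],0],
  [[0,-0.4,0],[0,0,0],0],
  [[0,-0.5,0],[0,0,0],0],
  [[0,-0.6,0],[0,0,0],0],
  [[0,-0.7,0],[0,0,0],0],
  [[0,-0.8,0],[0,0,0],0],
  [[0,-0.9,0],[0,0,0],0],
  [[0,-1.0,0],[0,0,0],0],
])

```text
time_s: 5.28
eef_pos: [541.6, 153.8, 68.4]
ee_rot: [[0.959, 0.285, 0.001], [0.285, -0.959, -0.0], [0.0, 0.001, -1.0]]
contact_force: [-6.3, -4.6, 18.2]
width: 0.0
```

Run:
```python
from bench import *
import cv2,numpy as np
a,d=read_camera("scene");cv2.imwrite("pics/s2.png",cv2.resize(a[120:270,245:445,::-1],None,fx=4,fy=4,interpolation=cv2.INTER_CUBIC))
```

```text
(no output)
```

View pics/s2.png

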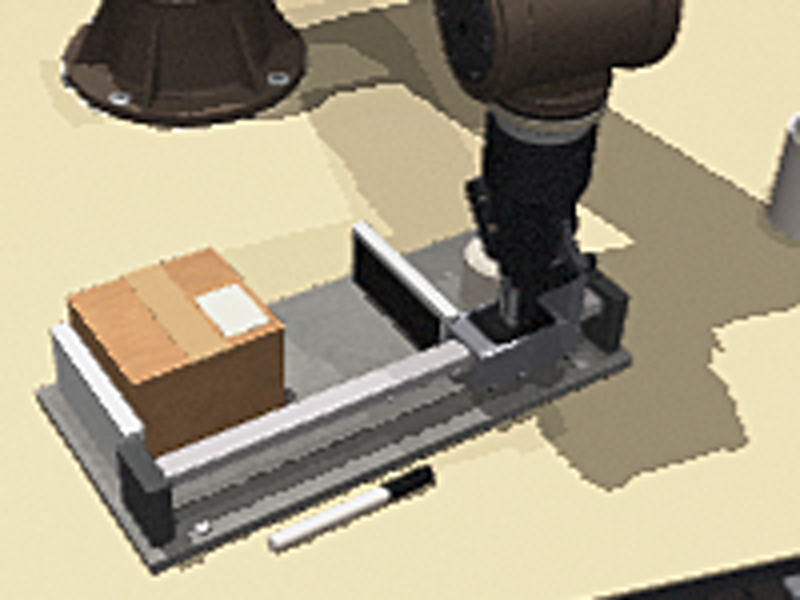

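The picture shows the jaw moving with the fingers, its carriage end near (583,300) and the stop near (610,300). The carton, label roll and marker have not moved.

>>> servo_tool([
  [[0,-0.1,0],[0,0,0],0],
  [[0,-0.2,0],[0,0,0],0],
  [[0,-0.3,0],[0,0,0],0],
  [[0,-0.4,0],[0,0,0],0],
  [[0,-0.5,0],[0,0,0],0],
  [[0,-0.6,0],[0,0,0],0],
  [[0,-0.7,0],[0,0,0],0],
  [[0,-0.8,0],[0,0,0],0],
  [[0,-0.85,0],[0,0,0],0],
  [[0,-0.9,0],[0,0,0],0],
])

```text
time_s: 6.17
eef_pos: [532.2, 187.7, 68.5]
ee_rot: [[0.958, 0.285, 0.002], [0.285, -0.958, -0.001], [0.002, 0.002, -1.0]]
contact_force: [-0.6, -13.1, 17.0]
width: 0.0
```

>>> servo_tool([
  [[0,-0.05,0],[0,0,0],0],
  [[0,-0.1,0],[0,0,0],0],
  [[0,-0.15,0],[0,0,0],0],
  [[0,-0.2,0],[0,0,0],0],
  [[0,-0.2,0],[0,0,0],0],
])

```text
time_s: 6.58
eef_pos: [531.0, 195.6, 68.7]
ee_rot: [[0.959, 0.285, 0.005], [0.285, -0.959, -0.0], [0.005, 0.002, -1.0]]
contact_force: [2.4, -10.2, 14.2]
width: -0.002
```

Run:
```python
from bench import *
import cv2,numpy as np
a,d=read_camera("scene");cv2.imwrite("pics/s3.png",cv2.resize(a[120:270,245:445,::-1],None,fx=4,fy=4,interpolation=cv2.INTER_CUBIC))
```

```text
(no output)
```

View pics/s3.png

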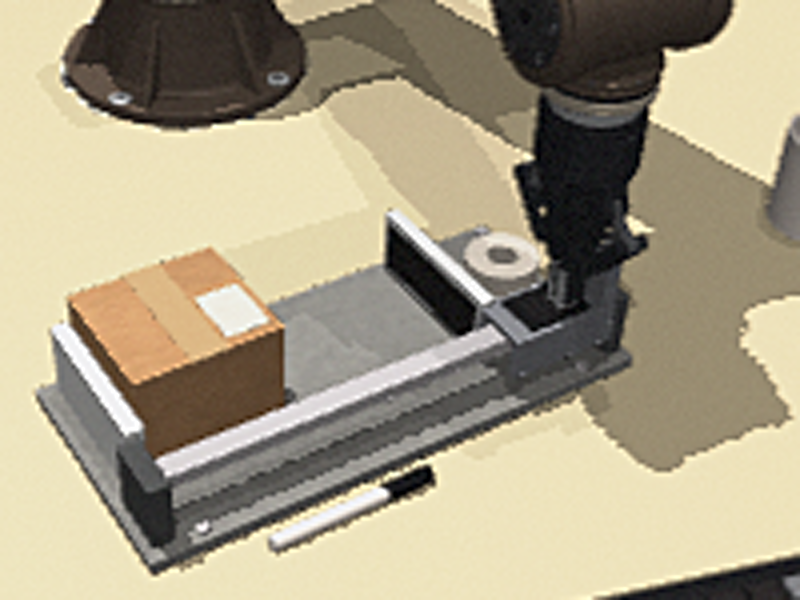

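The carriage looks to be against the stop at about (615,310), and the finger is now sliding on the pad. I'll push on to the face to confirm.

>>> servo_tool([
  [[0,-0.06,0],[0,0,0],0],
  [[0,-0.12,0],[0,0,0],0],
  [[0,-0.18,0],[0,0,0],0],
  [[0,-0.24,0],[0,0,0],0],
  [[0,-0.28,0],[0,0,0],0],
  [[0,-0.28,0],[0,0,0],0],
])

```text
time_s: 7.13
eef_pos: [528.2, 205.7, 68.7]
ee_rot: [[0.958, 0.285, 0.005], [0.285, -0.958, -0.001], [0.005, 0.002, -1.0]]
contact_force: [3.7, -16.9, 14.7]
width: -0.001
```

>>> servo_tool([
  [[0,-0.04,0],[0,0,0],0],
  [[0,-0.07,0],[0,0,0],0],
  [[0,-0.07,0],[0,0,0],0],
])

```text
time_s: 7.38
eef_pos: [528.1, 206.3, 68.8]
ee_rot: [[0.958, 0.285, 0.006], [0.285, -0.958, -0.003], [0.005, 0.005, -1.0]]
contact_force: [8.5, -35.5, 16.1]
width: -0.001
```

>>> servo_tool([
  [[0,0.05,0],[0,0,0],0],
  [[0,0.06,-0.1],[0,0,0],0],
  [[0,0.06,-0.3],[0,0,0],0],
  [[0,0.06,-0.6],[0,0,0],0],
  [[0,0.1,-1.0],[0,0,0],0],
  [[0,0.3,-1.6],[0,0,0],0],
  [[0,0.5,-2.2],[0,0,0],0],
  [[0,0.5,-3.0],[0,0,0],0],
  [[0,0.5,-3.5],[0,0,0],0],
  [[0,0.5,-4.0],[0,0,0],0],
])

```text
time_s: 8.22
eef_pos: [531.4, 190.4, 228.9]
ee_rot: [[0.959, 0.284, 0.002], [0.284, -0.959, 0.001], [0.002, 0.0, -1.0]]
contact_force: [-1.0, 0.0, 0.1]
width: 0.003
```

>>> servo_tool([
  [[0,0.8,0],[0,0,0],0],
  [[0,1.7,0],[0,0,0],0],
  [[0,2.6,0],[0,0,0],0],
  [[0,3.5,0],[0,0,0],0],
  [[0,4.4,0],[0,0,0],0],
  [[0,5.3,0],[0,0,0],0],
  [[0,6.0,0],[0,0,0],0],
  [[0,6.5,0],[0,0,0],0],
  [[0,6.7,0],[0,0,0],0],
  [[0,6.7,0],[0,0,0],0],
])

```text
time_s: 9.05
eef_pos: [607.6, -67.9, 226.9]
ee_rot: [[0.959, 0.283, 0.0], [0.283, -0.959, -0.0], [0.0, 0.0, -1.0]]
contact_force: [-0.4, -0.1, -0.0]
width: -0.001
```

Run:
```python
from bench import *
import cv2,numpy as np
a,d=read_camera("scene");np.savez("scene4.npz",p=a,d=d);cv2.imwrite("pics/s4.png",cv2.resize(a[120:270,245:445,::-1],None,fx=4,fy=4,interpolation=cv2.INTER_CUBIC))
a,d=read_camera("top");np.savez("top4.npz",p=a,d=d);cv2.imwrite("pics/t4.png",cv2.resize(a[150:250,245:385,::-1],None,fx=5.5,fy=5.5,interpolation=cv2.INTER_CUBIC))
```

```text
(no output)
```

View pics/s4.png

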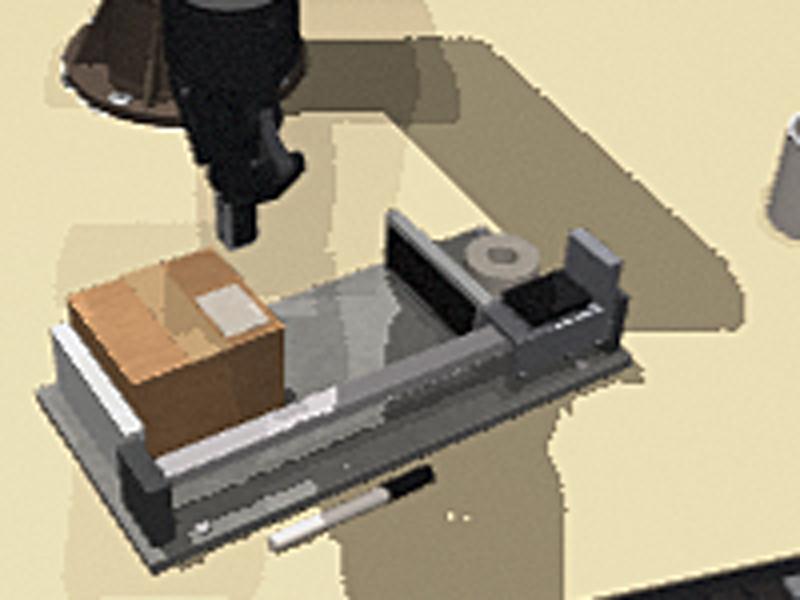

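View pics/t4.png

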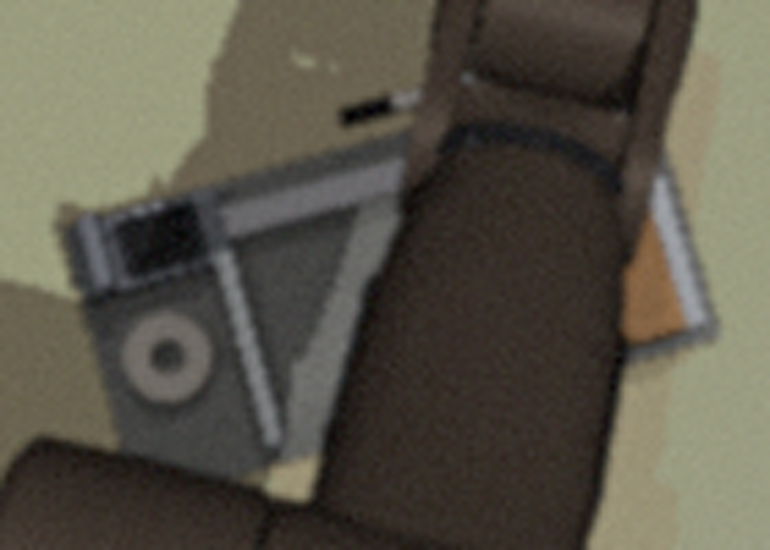

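Both views show the push plate flush against the stop, scene zoom about (612,300) and top zoom about (85,255). The pad is up, and the carton, roll and marker are at the same pixels as before.

Run:
```python
from bench import *
s=state();print(s["time_s"],s["contact_force"],abs(s["joint_vel"]).max() if hasattr(s["joint_vel"],"max") else s["joint_vel"])
print(finish_job())
```

```text
9.15 [-0.07372667  0.07289155  0.35933514] 0.9780990080030303
the job is handed in; nothing more can be done
None
```

I opened the clamp and handed the job in at 9.15 s; finishing reports no verdict, so success is judged from my own checks.

- **Press and push:** With the shut fingertips I pressed the pad to its hard stop (TCP at z about 68.5 mm, about 19 N down). I kept it down while pushing the jaw about 110 mm along the bar. When the jaw reached the stop, the fingers slid on the pad until they met the push plate. There the sideways force rose to about 35 N with almost no further movement.
- **Release:** I eased the push off by about 2 mm, lifted straight up and moved the hand clear.
- **Last checks:** Both cameras show the carriage flush against the end stop and the pad up. The label roll is where it was in both views. The carton and marker look unmoved in the scene view, but the arm partly hid them in the top view. I did not recheck the small box, mug and tape roll, which the arm never went near. The contact force was about 0 N.
- **Disagreement:** The two cameras differed by about 6–10 mm on where the pad was. I aimed between the two readings, and the contact forces confirmed the spot.

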